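# Make up a soldering kit and a measuring kit

## Task

Make up the two student kits from the stock on the bench. The soldering kit goes in the blue tray: the solder reel with green flanges, the flux tub with the white lid and the stand of soldering tips; the measuring kit goes in the yellow tray: the multimeter and the breadboard. Set each item down, without dropping it, in a compartment that fits it, right way up and flat on the tray floor, and leave the orange reel, the black-lidded tub and the side cutters where they are.

Things in the scene. Friction and masses are not known exactly. Their poses are not given: they have to be found in the camera images.
- blue_tray: Shallow blue tray, 242 x 96 mm, fixed; rim (4 mm thick) and dividers 12 mm high, floor 3 mm thick. Two 3 mm dividers make three equal compartments, 76 mm (x) by 88 mm (y) inside, centred at x = -79, 0, +79 mm, y = 0; one item each. Origin: centre of underside; x along its length, z up. To the robot's left or right, length pointing roughly away from the robot (yaw within 0.2 rad of 0).
- yellow_tray: Shallow yellow tray, 251 x 118 mm, fixed; rim 4 mm, divider 3 mm thick, both 12 mm high, floor 3 mm thick. Long compartment 136 (x) by 110 mm (y), centre x = -53.5 mm, the only one the multimeter fits; short one 104 by 110 mm, centre x = +69.5 mm; y = 0. Origin: centre of underside; x along its length, long to short compartment, z up. Other side from the blue tray, yaw within 0.2 rad of 0.
- green_reel: Reel of solder wire with two green flanges and silver-grey winding, standing on one flange: a cylinder 50 mm in diameter and 46 mm high, about 0.12 kg. Origin: centre of its underside; z up along its axis, any yaw. Stands at one of eight stock places (two rough rows of four, about 115 mm apart, rows about 165 mm apart) shuffled with the other stock.
- white_tub: White plastic tub of flux with a white screw lid: tub 48 mm in diameter, lid 52 mm in diameter from 34 to 46 mm above the foot, 46 mm high in all, about 0.07 kg. Origin: centre of its underside; z up, any yaw. One of the eight stock places.
- tip_stand: Stand of spare soldering-iron tips: black block 56 mm (x) by 40 mm (y) by 30 mm high with four metal tips, 7 mm thick, in a row along x, standing 24 mm out of its top (54 mm in all), about 0.09 kg. Origin: centre of its underside; z up, yaw within 0.35 rad of 0. One of the eight stock places.
- multimeter: Red hand-held multimeter lying face up: 118 mm (x) by 56 mm (y) by 30 mm high, black face with grey display and a round dial, edges rounded by 5 mm, about 0.19 kg. Origin: centre of its underside; x along its length towards the display, z up, yaw within 0.25 rad of 0. One of the eight stock places.
- breadboard: White solderless breadboard on a metal backing plate, rows of dark holes on top: 84 mm (x) by 54 mm (y) by 12 mm thick, about 0.09 kg. Origin: centre of its underside; x along its length, z up, yaw within 0.25 rad of 0. One of the eight stock places.
- orange_reel: Reel of solder like the green one, but with orange flanges: 50 mm in diameter, 46 mm high. Not wanted in these kits. Origin: centre of its underside, z up. One of the eight stock places.
- black_lid_tub: White tub like the flux tub, but with a black lid: lid 52 mm in diameter, 46 mm high. Not wanted in these kits. Origin: centre of its underside, z up. One of the eight stock places.
- side_cutters: Side cutters lying flat, steel head and teal handles, about 120 mm (x) by 50 mm (y) by 11 mm high. Not wanted in these kits. Origin: on the bench near the middle of the tool; x towards the jaws, z up, yaw within 0.25 rad of 0. One of the eight stock places.

How it is judged:
By the outcome, as a careful person would: the job done as asked, in the order asked, and still so for the second after the job is handed in, with the robot touching nothing.
It also fails if it takes over 144 s, if anything falls off the work surface, if the arm or the gripper's body presses on something with over 40 N, if the wrist force passes 120 N, or if a joint passes its speed limit or range.

## Robot

A 6-joint arm with a two-finger parallel gripper is mounted at the origin on the work surface. World frame = base frame: x ahead of the robot, y to its left, z up, the work surface at z = 0. Lengths are in m, angles in degrees, forces in N, time in s.
With the tool pointing down it reaches from about 0.25 to 0.725 m from the base axis. Payload 9.7 kg.
Tool frame: the origin (TCP) lies midway between the tips of the shut fingers; the grasp point (between the pads) lies 19 mm behind it; z points along the fingers, y is the line along which they close (so a half turn about z gives the same grasp; the last joint's range is limited). The gripper opens to 85 mm and grips with 20 to 120 N. Pads are 22 mm wide; open, the fingers measure 114 mm over their backs; the gripper's body (76 mm by 85 mm) begins 54 mm behind the grasp point. The pads swing forward as they close: fully open they stand 13 mm farther back than shut.
Start: joints at [65.203, 4.979, 10.078, 95.1, 0, 90], TCP at [0.231, 0.499, 0.231] pointing down, gripper open.
Joint ranges: [-179.16, 179.16], [-48.56, 103.87], [-65.8, 70.77], [-126.05, 130.52], [-82.76, 87.17], [-180, 180]. Speed limits (degrees/s): [127.2, 127.2, 147.25, 180, 180, 180].

## Interface

Orientations are given as [roll, pitch, yaw] about the fixed x, y, z axes, in that order (R = Rz(yaw) Ry(pitch) Rx(roll)).
In Python, from workcell import * gives the robot as it stands.
- The arm moves only by the tool servo_tool, never from a script. Its argument "moves" is a list of rows, each a list of 4 numbers: the shift along the world's x, y, z in cm, then the turn about the world's z in rad. A call has 1 to 20 rows; each row is the pose to reach, as a shift and turn from the pose commanded when the call began; what a row does not reach only later rows make up. A row lasts 1/12 s, in which the tool goes at most 41.7 mm and 7.16 degrees, less where a joint would pass 70% of its speed; a pose out of reach is approached as far as the arm can. A call with a gripper value outside its range is refused whole. "claw" is the closure, from 0 (fully open) to 1 (shut), set as the call begins (left out, the last holds). The fingers move at their own pace and stop on an object; "force" is the grip in N (left out, the last holds). Time passes only in rows, so rows that repeat a pose let the fingers close. It gives the time, the measured TCP pose, the force, the opening and the grip force at its end, in the units of the state.
- get_obs(): the state, without advancing time (a new reading comes with each control period).
- camera(name): name is "side" or "top"; returns the picture (420x560x3 uint8, red, green, blue); there is no depth.
- get_calibration(name): a dict with "fx", "fy", "cx", "cy" (pixels), "rvec" (rotation vector, rad) and "tvec" (3), from world to camera coordinates, as OpenCV has them. Camera axes: x right, y down, z forward; pixel columns grow to the right and rows downward; lengths in m; the calibration is good to about 2 mm. A picture is of the moment at which its call begins. get_calibration takes no time and is no camera call.
- job_done(): hands the job in; it is judged then, once.
The state is a dict: "time": time; "q": joint angles; "qd": joint speeds; "joint_efforts": joint torques, N m; "ee_pos": TCP position; "tcp_rot": TCP orientation; "wrist_force": force on the tool from outside, world axes, zero at the start; "torque": the same for the moment, N m; "opening": finger opening in m; "grasp_force": force on a finger pad.
Only numpy, scipy, OpenCV 4.12 (cv2) and the standard library are available. Lean on these libraries where they do the work, as an engineer would, in place of code of your own. Each camera call takes 0.05 s, during which the arm holds its last target. There are 200 camera calls.

## Working session

There is one attempt and no reset: what is moved stays moved. The work goes in short steps, Python scripts to look and compute and a tool call to move; the robot and the scene stay as the last step left them, time stands still between calls to the robot, and variables do not carry over. Pictures are saved under pics/ and viewed, at most 14 in all, crops included, and the job is handed in when it is done.

Besides the shell and the picture viewer there is one more tool, called after "Emit:" by a JSON object that holds its "fn" and its "kwargs", one argument or row to a line. servo_tool: Moves the arm, as the interface text tells. Its arguments: {"type":"object","properties":{"moves":{"type":"array","items":{"type":"array","items":{"type":"number"}}},"claw":{"type":"number"},"force":{"type":"number"}},"required":["moves"]}

```bash
mkdir -p pics; ls; python3 - <<'E'
from workcell import *
import cv2
for n in("top","side"):
    im=camera(n); cv2.imwrite(f"pics/{n}0.png",im[:,:,::-1]); print(n,get_calibration(n))
print(get_obs())
E
```

```text
pics
top {'fx': 474.96680494537543, 'fy': 474.96680494537543, 'cx': 279.3548415515625, 'cy': 213.94111646818556, 'rvec': array([ 2.12463356, -2.1123351 ,  0.21617802]), 'tvec': array([-0.01770147,  0.54939305,  0.86847696])}
side {'fx': 498.6574780016494, 'fy': 498.6574780016494, 'cx': 272.2821158739981, 'cy': 208.66264644620793, 'rvec': array([ 0.23140924, -2.7223835 ,  1.42414504]), 'tvec': array([0.57710401, 0.08441427, 1.13013688])}
{'time': 0.1, 'q': array([ 6.52038900e+01,  5.01020979e+00,  1.00386178e+01,  9.51011535e+01,
       -2.03286886e-03,  8.99979702e+01]), 'qd': array([ 0.05193343, -0.04926344,  0.16408573, -0.07052371, -0.01695871,
       -0.02106384]), 'joint_efforts': array([-2.29361804e-04, -5.21560907e+01,  4.65654409e+01,  1.59957202e-02,
       -4.40951067e-05, -1.36285624e-05]), 'ee_pos': array([0.23058284, 0.49909187, 0.23062892]), 'tcp_rot': array([-1.79927254e+02,  2.03029008e-03,  1.55205922e+02]), 'wrist_force': array([0.27610196, 0.89359187, 0.32099309]), 'torque': array([ 0.02835436,  0.01343118, -0.0195338 ]), 'grasp_force': 0.0, 'opening': 0.08513590911347843}
```

View pics/top0.png

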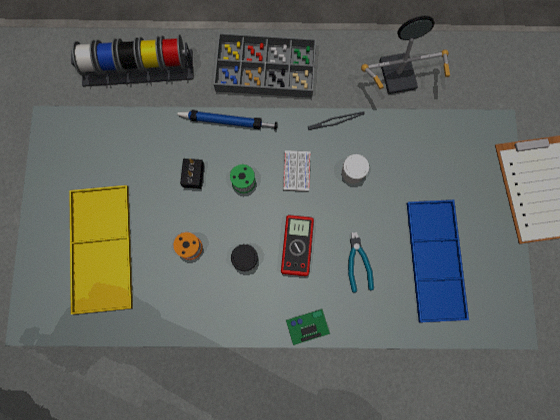

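View pics/side0.png

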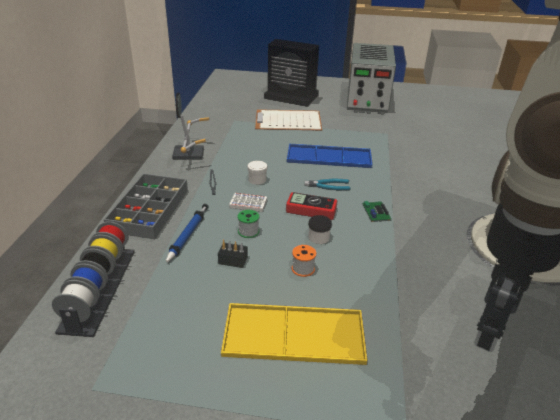

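The top view shows the yellow tray on the left (100,250) and the blue tray on the right (438,260). The back row is tips (192,173), green reel (243,179), breadboard (297,171) and white tub (355,168). The front row is orange reel (187,245), black-lidded tub (245,258), multimeter (297,245) and cutters (360,262). The side view shows the same things: yellow tray (295,332), blue tray (330,155), tips (233,254), green reel (248,222), breadboard (248,202), white tub (257,172) and multimeter (312,205).

```bash
cat > h.py <<'E'
import cv2, numpy as np
from workcell import *
C={n:get_calibration(n) for n in("top","side")}
def geo(n):
    c=C[n];R=cv2.Rodrigues(np.array(c["rvec"]))[0];t=np.array(c["tvec"])
    K=np.array([[c["fx"],0,c["cx"]],[0,c["fy"],c["cy"]],[0,0,1]]);return K,R,t
def ray(n,p):
    K,R,t=geo(n);d=R.T@np.linalg.inv(K)@np.array([p[0],p[1],1.]);return -R.T@t,d/np.linalg.norm(d)
def plane(n,p,z):
    o,d=ray(n,p);return o+d*(z-o[2])/d[2]
def tri(pt,ps):
    (o,d),(u,e)=ray("top",pt),ray("side",ps)
    s=np.linalg.lstsq(np.c_[d,-e],u-o,rcond=None)[0];a=o+s[0]*d;b=u+s[1]*e
    return (a+b)/2,np.linalg.norm(a-b)
def proj(n,X):
    K,R,t=geo(n);return cv2.projectPoints(np.array(X,float).reshape(-1,1,3),cv2.Rodrigues(R)[0],t,K,None)[0][:,0]
def blob(im,roi,lo,hi,close=0):
    """largest blob in HSV range inside roi (x0,y0,x1,y1) -> contour in full pixels"""
    x0,y0,x1,y1=roi;hsv=cv2.cvtColor(im[y0:y1,x0:x1],cv2.COLOR_RGB2HSV)
    m=cv2.inRange(hsv,lo,hi)
    if lo[0]==0 and hi[0]<=12: m|=cv2.inRange(hsv,(168,)+tuple(lo[1:]),(180,)+tuple(hi[1:]))
    if close: m=cv2.morphologyEx(m,cv2.MORPH_CLOSE,np.ones((close,close)))
    c=max(cv2.findContours(m,cv2.RETR_EXTERNAL,cv2.CHAIN_APPROX_NONE)[0],key=cv2.contourArea)
    return c+np.array([x0,y0])
E
python3 - <<'E'
from h import *
np.set_printoptions(precision=4,suppress=True)
T=cv2.imread("pics/top0.png")[:,:,::-1].copy();S=cv2.imread("pics/side0.png")[:,:,::-1].copy()
print("cams",ray("top",(0,0))[0],ray("side",(0,0))[0])
J={"yellow":((50,170,150,330),(210,290,380,375),(20,100,60),(35,255,255),5),
"blue":((395,190,480,335),(275,135,385,175),(105,120,50),(125,255,255),5),
"green":((225,160,262,197),(235,205,265,222),(40,90,40),(85,255,255),3),
"meter":((275,205,320,285),(280,185,345,225),(0,120,50),(12,255,255),5),
"bread":((275,145,318,198),(225,190,275,215),(0,0,125),(180,60,255),5),
"tub":((335,148,378,190),(243,155,273,190),(0,0,120),(180,60,255),3),
"tips":((175,150,210,195),(212,235,252,272),(0,0,0),(180,255,60),3)}
for k,(r1,r2,lo,hi,cl) in J.items():
    a=blob(T,r1,lo,hi,cl);b=blob(S,r2,lo,hi,cl)
    ra,rb=cv2.minAreaRect(a),cv2.minAreaRect(b)
    print(k,"top",ra,"\n   quad",cv2.boxPoints(ra).tolist(),"\n  side",rb,cv2.approxPolyDP(cv2.convexHull(b),4,True)[:,0].tolist())
    for rr,im,n in((r1,T,"t"),(r2,S,"s")):
        pass
    cv2.drawContours(T,[a],-1,(255,0,255),1);cv2.drawContours(S,[b],-1,(255,0,255),1)
A=cv2.resize(T[140:330,50:480],None,fx=1.85,fy=1.85,interpolation=2);B=cv2.resize(S[130:370,200:390],None,fx=2.4,fy=2.4)
cv2.imwrite("pics/a1.png",A[:,:,::-1]);cv2.imwrite("pics/b1.png",B[:,:,::-1])
E
```

```text
cams [ 0.3667 -0.0112  0.9601] [0.4396 0.9624 0.7057]
yellow top ((99.2082290649414, 249.4417724609375), (127.32376861572266, 61.75958251953125), 88.0474853515625) 
   quad [[66.17733001708984, 186.86895751953125], [127.90106201171875, 184.76473999023438], [132.2391357421875, 312.01458740234375], [70.51539611816406, 314.1188049316406]] 
  side ((294.775390625, 333.0430908203125), (145.66427612304688, 54.80438232421875), 3.1798300743103027) [[229, 304], [360, 310], [366, 364], [222, 356]]
blue top ((437.3031311035156, 260.57110595703125), (122.48640441894531, 50.02594757080078), 84.17366027832031) 
   quad [[406.2023620605469, 202.18344116210938], [455.9698791503906, 197.10513305664062], [468.4039001464844, 318.9587707519531], [418.6363830566406, 324.0370788574219]] 
  side ((329.3834228515625, 154.94024658203125), (84.28255462646484, 17.922943115234375), 3.945185899734497) [[371, 164], [287, 157], [290, 144], [367, 149]]
green top ((242.65000915527344, 178.45001220703125), (28.46049690246582, 24.349536895751953), 71.56504821777344) 
   quad [[226.60000610351562, 168.80001831054688], 
[... 963 characters left out ...]
24219, 188.99998474121094], [334.9999694824219, 147.99998474121094], [376.9999694824219, 147.99998474121094], [376.9999694824219, 188.99998474121094]] 
  side ((257.5, 172.0), (34.0, 29.0), 90.0) [[272, 155], [272, 189], [243, 189], [243, 155]]
tips top ((191.96951293945312, 173.77439880371094), (21.97587776184082, 29.81651496887207), 6.34019136428833) 
   quad [[179.40243530273438, 187.37806701660156], [182.69512939453125, 157.74391174316406], [204.53659057617188, 160.1707305908203], [201.243896484375, 189.8048858642578]] 
  side ((232.0513458251953, 255.15773010253906), (28.135238647460938, 20.273195266723633), 8.530765533447266) [[246, 247], [242, 266], [219, 263], [218, 254], [226, 244]]
```

View pics/a1.png

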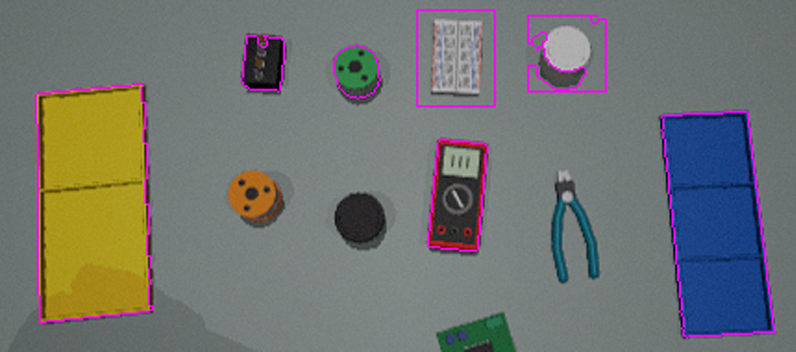

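View pics/b1.png

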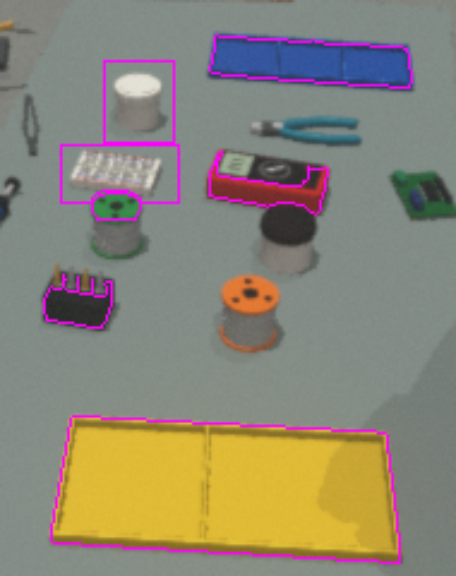

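The overlay confirms that the tray, meter and tip-block outlines are good. The reel outline needs its shaded lower flange cut off at (360,95) in the crop. The breadboard and tub need a brighter threshold, because their boxes filled with background.

```bash
python3 - <<'E'
from h import *
np.set_printoptions(precision=4,suppress=True)
T=cv2.imread("pics/top0.png")[:,:,::-1].copy();S=cv2.imread("pics/side0.png")[:,:,::-1].copy()
for n,p in(("T",(356,162)),("T",(356,183)),("T",(330,160)),("T",(290,165)),("T",(242,172)),("T",(243,193))):print(p,cv2.cvtColor(T[p[1]:p[1]+1,p[0]:p[0]+1],cv2.COLOR_RGB2HSV)[0,0])
def ang(v):return np.degrees(np.arctan2(v[1],v[0]))
# trays: outer edge is the rim top, the edge facing the camera shows its foot
for k,q in(("yellow",[[66.2,186.9],[127.9,184.8],[132.2,312.0],[70.5,314.1]]),("blue",[[406.2,202.2],[456,197.1],[468.4,319],[418.6,324]])):
    W=np.array([plane("top",p,.012) for p in q]);print(k,W[:,:2].tolist(),"c",W.mean(0),"yaw",ang(W[0]-W[3]),ang(W[1]-W[2]),np.linalg.norm(W[0]-W[3]),np.linalg.norm(W[0]-W[1]))
for p,s in(([66.2,186.9],(229,304)),([70.5,314.1],(360,310)),([456,197.1],(287,157)),([468.4,319],(371,164)),([406.2,202.2],(290,144)),([418.6,324],(367,149))):
    print("traycorner",tri(p,s))
# round tops
for k,r1,r2,lo,hi,z in(("green",(225,160,262,197),(235,205,265,222),(40,90,85),(85,255,255),.046),("tub",(335,148,378,190),(243,155,273,176),(0,0,150),(180,60,255),.046)):
    a=blob(T,r1,lo,hi,3);b=blob(S,r2,lo,hi,3)
    ea,eb=cv2.fitEllipse(cv2.convexHull(a)),cv2.fitEllipse(cv2.convexHull(b))
    print(k,ea,eb,"tri",tri(ea[0],eb[0]),"plane",plane("top",ea[0],z),plane("side",eb[0],z))
a=blob(T,(275,145,318,198),(0,0,150),(180,60,255),5);b=blob(S,(225,190,275,215),(0,0,150),(180,60,255),5)
for k,a,b,z in(("bread",a,b,.012),("meter",blob(T,(275,205,320,285),(0,120,50),(12,255,255),5),None,.025),("tips",blob(T,(175,150,210,195),(0,0,0),(180,255,60),3),None,.03)):
    q=cv2.boxPoints(cv2.minAreaRect(a));W=np.array([plane("top",p,z) for p in q])
    print(k,q.tolist(),W[:,:2].tolist(),"c",W.mean(0),"yaws",[ang(W[(i+1)%4]-W[i]) for i in range(4)],"L",[np.linalg.norm(W[(i+1)%4]-W[i]) for i in range(2)])
    if b is not None: 
        print("  side",cv2.minAreaRect(b),cv2.approxPolyDP(cv2.convexHull(b),3,True)[:,0].tolist(), "tri",tri(cv2.minAreaRect(a)[0],cv2.minAreaRect(b)[0]))
for x0,y0,x1,y1,nm,im,f in((175,150,210,195,"t",T,12),(205,232,260,275,"s",S,12),(275,180,345,225,"m",S,10)):pass
A=cv2.resize(S[185:275,205:345],None,fx=5.5,fy=5.5,interpolation=2);cv2.imwrite("pics/c1.png",A[:,:,::-1])
E
```

```text
(356, 162) [ 75   3 179]
(356, 183) [105  14  74]
(330, 160) [ 83  16 124]
(290, 165) [ 15   3 160]
(242, 172) [ 68 145 102]
(243, 193) [64 90 71]
yellow [[0.612110831993407, 0.42379508588121373], [0.6174029510133319, 0.29746665576358455], [0.3610670978657367, 0.27155612455926775], [0.3564214178344779, 0.39138922270682164]] c [0.4868 0.3461 0.012 ] yaw 7.223109114235184 5.771876164446416 0.25773477933917605 0.12643922959155426
blue [[0.5843393790522269, -0.2744801046378098], [0.5957443511659024, -0.3774539070815537], [0.35116598557106377, -0.38498169870612925], [0.3411403303011792, -0.2870902383415566]] c [ 0.4681 -0.331   0.012 ] yaw 2.968190011776421 1.7629301278955145 0.24352575384431283 0.10360346219425734
traycorner (array([0.5939, 0.3859, 0.0955]), np.float64(0.006504225416768801))
traycorner (array([0.3683, 0.3567, 0.0917]), np.float64(0.022136882113948524))
traycorner (array([ 0.6066, -0.4012, -0.0508]), np.float64(0.008351385689165393))
traycorner (array([ 0.3463, -0.4107, -0.0541]), np.float64(0.007599707007307177))
traycorner (array([ 0.5752, -0.2593,  0.0676]), np.float64
[... 2019 characters left out ...]
p.float64(173.88263774968982), np.float64(84.64284300177968)] L [np.float64(0.11833508543881505), np.float64(0.05609820590728953)]
tips [[179.40243530273438, 187.37806701660156], [182.69512939453125, 157.74391174316406], [204.53659057617188, 160.1707305908203], [201.243896484375, 189.8048858642578]] [[0.6079547728504001, 0.18744301545402783], [0.6704997644678783, 0.18365212917122847], [0.6656265127045877, 0.13884103580767515], [0.6031947920639238, 0.14320020422715982]] c [0.6368 0.1633 0.03  ] yaws [np.float64(-3.468485487082812), np.float64(-96.20658274414272), np.float64(176.00592055739085), np.float64(83.8593012106438)] L [np.float64(0.06265977014990984), np.float64(0.045075300012151966)]
```

View pics/c1.png

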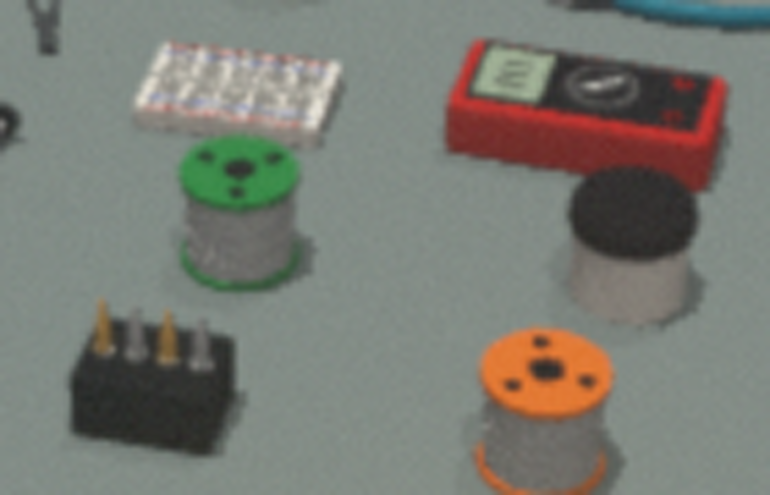

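The crop shows the meter, breadboard, reel and tip block all upright, with the block corners clear. The meter's top-back corner is near (292,193) in the full side image. I'll move over the green reel and check the remaining heights after that.

Emit:
{"fn": "servo_tool", "kwargs": {
  "moves": [
    [39.9, -43.8, -8, 0.433],
    [39.9, -43.8, -8, 0.433],
    [39.9, -43.8, -8, 0.433],
    [39.9, -43.8, -8, 0.433],
    [39.9, -43.8, -8, 0.433],
    [39.9, -43.8, -8, 0.433],
    [39.9, -43.8, -8, 0.433],
    [39.9, -43.8, -8, 0.433],
    [39.9, -43.8, -8, 0.433],
    [39.9, -43.8, -8, 0.433],
    [39.9, -43.8, -8, 0.433],
    [39.9, -43.8, -8, 0.433],
    [39.9, -43.8, -8, 0.433],
    [39.9, -43.8, -8, 0.433],
    [39.9, -43.8, -8, 0.433],
    [39.9, -43.8, -8, 0.433],
    [39.9, -43.8, -8, 0.433],
    [39.9, -43.8, -8, 0.433],
    [39.9, -43.8, -8, 0.433],
    [39.9, -43.8, -8, 0.433]
  ],
  "claw": 0,
  "force": 30
}}

```text
time: 1.77
ee_pos: [0.6292, 0.0623, 0.1518]
tcp_rot: [180.0, 0.0, -179.9]
wrist_force: [-0.6, 0.4, -0.0]
opening: 0.0854
grasp_force: 0.0
```

```bash
python3 - <<'E'
from h import *
np.set_printoptions(precision=4,suppress=True)
for n,p,s in(("Y far-out",[66.2,186.9],(222,356)),("Y near-out",[70.5,314.1],(366,364)),("Y far-in",[127.9,184.8],(229,304)),("Y near-in",[132.2,312],(360,310)),
 ("B far-in",[406.2,202.2],(287,157)),("B near-in",[418.6,324],(371,164)),("B far-out",[456,197.1],(290,144)),("B near-out",[468.4,319],(367,149)),
 ("M far-right top",[313.9,217.1],(205+478/5.5,185+42/5.5)),("M near-right",[308,276],(205+724/5.5,185+78/5.5)),
 ("T far-left top",[182.7,157.7],(205+76/5.5,185+372/5.5)),("T near-left",[179.4,187.4],(205+222/5.5,185+395/5.5))):
    print(n,*tri(p,s))
print(get_obs()["ee_pos"],get_obs()["tcp_rot"])
E
```

```text
Y far-out [0.6078 0.4243 0.0099] 0.009447996694469666
Y near-out [0.3574 0.3947 0.004 ] 0.0021262123675367403
Y far-in [0.6199 0.2998 0.0051] 0.0012972085239013715
Y near-in [0.366  0.2727 0.0067] 0.010056929905789913
B far-in [ 0.585  -0.2727  0.0191] 0.004492798981123483
B near-in [ 0.3462 -0.2868  0.0141] 0.010051029543573044
B far-out [ 0.5946 -0.3794  0.0064] 0.004798904591104109
B near-out [ 0.3567 -0.387   0.0079] 0.011128834122926316
M far-right top [ 0.5492 -0.084   0.0245] 0.0007101871628908647
M near-right [ 0.4342 -0.0714  0.0265] 0.004590179086708759
T far-left top [0.6696 0.1834 0.0309] 0.0012449658456449516
T near-left [0.6096 0.1874 0.0309] 0.003732171268135638
[0.6292 0.0623 0.1518] [ 179.9912    0.0313 -179.9061]
```

Emit:
{"fn": "servo_tool", "kwargs": {
  "moves": [
    [0, 0, -4, 0],
    [0, 0, -8, 0],
    [0, 0, -10, 0],
    [0, 0, -12, 0],
    [0, 0, -13, 0],
    [0, 0, -13.7, 0],
    [0, 0, -13.7, 0],
    [0, 0, -13.7, 0]
  ]
}}

```text
time: 2.43
ee_pos: [0.6301, 0.0616, 0.0154]
tcp_rot: [180.0, 0.1, -180.0]
wrist_force: [0.2, -0.4, -0.2]
opening: 0.0855
grasp_force: 0.0
```

Emit:
{"fn": "servo_tool", "kwargs": {
  "moves": [
    [0, 0, 0, 0],
    [0, 0, 0, 0],
    [0, 0, 0, 0],
    [0, 0, 0, 0],
    [0, 0, 0, 0],
    [0, 0, 0, 0],
    [0, 0, 0, 0],
    [0, 0, 0, 0]
  ],
  "claw": 1,
  "force": 30
}}

```text
time: 3.1
ee_pos: [0.6303, 0.0613, 0.0155]
tcp_rot: [180.0, 0.1, -180.0]
wrist_force: [-1.1, 0.4, 6.0]
opening: 0.0493
grasp_force: 31.1
```

Emit:
{"fn": "servo_tool", "kwargs": {
  "moves": [
    [0, 0, 1, 0],
    [0, 0, 4, 0],
    [0, 0, 8, 0],
    [-2, -3, 10, 0],
    [-24, -39.7, 10, 0.04],
    [-24, -39.7, 10, 0.04],
    [-24, -39.7, 10, 0.04],
    [-24, -39.7, 10, 0.04],
    [-24, -39.7, 10, 0.04],
    [-24, -39.7, 10, 0.04],
    [-24, -39.7, 10, 0.04],
    [-24, -39.7, 10, 0.04],
    [-24, -39.7, 10, 0.04],
    [-24, -39.7, 10, 0.04],
    [-24, -39.7, 10, 0.04],
    [-24, -39.7, 10, 0.04],
    [-24, -39.7, 10, 0.04],
    [-24, -39.7, 10, 0.04],
    [-24, -39.7, 10, 0.04],
    [-24, -39.7, 10, 0.04]
  ]
}}

```text
time: 4.77
ee_pos: [0.3904, -0.3347, 0.1143]
tcp_rot: [180.0, 0.0, -177.6]
wrist_force: [-0.3, -1.1, -2.0]
opening: 0.0492
grasp_force: 31.8
```

Emit:
{"fn": "servo_tool", "kwargs": {
  "moves": [
    [0, 0, -3, 0],
    [0, 0, -6, 0],
    [0, 0, -8, 0],
    [0, 0, -8.8, 0],
    [0, 0, -8.8, 0],
    [0, 0, -8.8, 0]
  ]
}}

```text
time: 5.27
ee_pos: [0.3902, -0.3355, 0.027]
tcp_rot: [-180.0, 0.0, -177.6]
wrist_force: [-0.2, 0.1, -1.2]
opening: 0.049
grasp_force: 31.9
```

```bash
python3 - <<'E'
from h import *
for n,r in(("top",(380,180,490,340)),("side",(260,80,420,180))):
    im=camera(n);x0,y0,x1,y1=r;cv2.imwrite(f"pics/{n}2.png",im[:,:,::-1])
    c=cv2.resize(im[y0:y1,x0:x1],None,fx=3 if n=="top" else 2.5,fy=3 if n=="top" else 2.5,interpolation=2)
    globals()[n]=c
h=max(top.shape[0],side.shape[0])
pad=lambda a:np.pad(a,((0,h-a.shape[0]),(0,0),(0,0)))
cv2.imwrite("pics/d2.png",np.hstack([pad(top),pad(side)])[:,:,::-1])
E
```

```text
(no output)
```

View pics/d2.png

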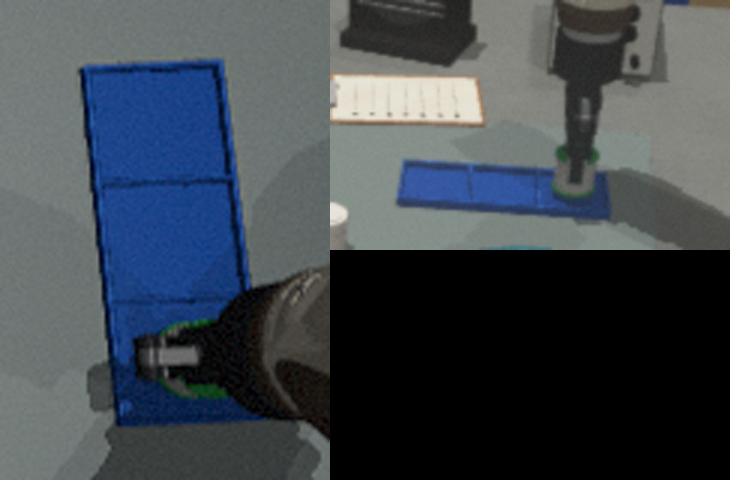

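The reel hangs upright over the near blue compartment: reel centre at about (190,358) in the top crop, clear of the divider at row 300. I'll lower it gently.

Emit:
{"fn": "servo_tool", "kwargs": {
  "moves": [
    [0, 0, -0.4, 0],
    [0, 0, -0.7, 0],
    [0, 0, -0.8, 0],
    [0, 0, -0.8, 0],
    [0, 0, -0.8, 0]
  ]
}}

```text
time: 5.78
ee_pos: [0.3897, -0.3359, 0.0185]
tcp_rot: [-180.0, 0.0, -177.7]
wrist_force: [-0.2, 0.4, -0.6]
opening: 0.0493
grasp_force: 31.9
```

Emit:
{"fn": "servo_tool", "kwargs": {
  "moves": [
    [0, 0, -0.1, 0],
    [0, 0, -0.1, 0],
    [0, 0, -0.1, 0],
    [0, 0, -0.1, 0]
  ]
}}

```text
time: 6.12
ee_pos: [0.3898, -0.3359, 0.0185]
tcp_rot: [-180.0, 0.0, -177.7]
wrist_force: [-2.9, 2.3, 9.8]
opening: 0.0495
grasp_force: 32.9
```

Emit:
{"fn": "servo_tool", "kwargs": {
  "moves": [
    [0, 0, 0, 0],
    [0, 0, 0, 0],
    [0, 0, 0, 0],
    [0, 0, 0, 0],
    [0, 0, 0, 0],
    [0, 0, 0, 0]
  ],
  "claw": 0.25
}}

```text
time: 6.62
ee_pos: [0.3896, -0.3357, 0.0172]
tcp_rot: [180.0, -0.0, -177.7]
wrist_force: [-0.3, 0.3, -0.7]
opening: 0.0639
grasp_force: 0.0
```

Emit:
{"fn": "servo_tool", "kwargs": {
  "moves": [
    [0, 0, 1, 0],
    [0, 0, 3, 0],
    [0, 0, 7, 0],
    [0, 0, 11, 0],
    [0, 0, 13, 0],
    [26.2, 16.9, 13, -0.04],
    [26.2, 16.9, 13, -0.04],
    [26.2, 16.9, 13, -0.04],
    [26.2, 16.9, 13, -0.04],
    [26.2, 16.9, 13, -0.04],
    [26.2, 16.9, 13, -0.04],
    [26.2, 16.9, 13, -0.04],
    [26.2, 16.9, 13, -0.04],
    [26.2, 16.9, 13, -0.04],
    [26.2, 16.9, 13, -0.04],
    [26.2, 16.9, 13, -0.04],
    [26.2, 16.9, 13, -0.04]
  ]
}}

```text
time: 8.03
ee_pos: [0.6509, -0.1676, 0.1479]
tcp_rot: [-180.0, 0.0, 179.9]
wrist_force: [0.1, -0.1, -0.6]
opening: 0.0643
grasp_force: 0.0
```

Emit:
{"fn": "servo_tool", "kwargs": {
  "moves": [
    [0, 0, 0, 0],
    [0, 0, -3, 0],
    [0, 0, -6, 0],
    [0, 0, -9, 0],
    [0, 0, -11, 0],
    [0, 0, -12.2, 0],
    [0, 0, -12.7, 0],
    [0, 0, -12.7, 0]
  ],
  "claw": 0
}}

```text
time: 8.7
ee_pos: [0.6511, -0.1671, 0.02]
tcp_rot: [180.0, -0.0, 180.0]
wrist_force: [0.0, -0.2, 0.3]
opening: 0.0852
grasp_force: 0.0
```

Emit:
{"fn": "servo_tool", "kwargs": {
  "moves": [
    [0, 0, 0, 0],
    [0, 0, 0, 0],
    [0, 0, 0, 0],
    [0, 0, 0, 0],
    [0, 0, 0, 0],
    [0, 0, 0, 0],
    [0, 0, 0, 0],
    [0, 0, 0, 0]
  ],
  "claw": 1
}}

```text
time: 9.37
ee_pos: [0.6526, -0.167, 0.0223]
tcp_rot: [-180.0, 0.2, -180.0]
wrist_force: [-0.9, -0.5, 6.6]
opening: 0.0511
grasp_force: 30.8
```

Emit:
{"fn": "servo_tool", "kwargs": {
  "moves": [
    [0, 0, 1, 0],
    [0, 0, 4, 0],
    [0, 0, 8, 0],
    [-2, -2, 10, 0],
    [-18.3, -16.5, 10, 0.04],
    [-18.3, -16.5, 10, 0.04],
    [-18.3, -16.5, 10, 0.04],
    [-18.3, -16.5, 10, 0.04],
    [-18.3, -16.5, 10, 0.04],
    [-18.3, -16.5, 10, 0.04],
    [-18.3, -16.5, 10, 0.04],
    [-18.3, -16.5, 10, 0.04],
    [-18.3, -16.5, 10, 0.04],
    [-18.3, -16.5, 10, 0.04]
  ]
}}

```text
time: 10.53
ee_pos: [0.4697, -0.3309, 0.1204]
tcp_rot: [180.0, 0.0, -177.6]
wrist_force: [0.9, 0.3, -0.5]
opening: 0.0509
grasp_force: 31.6
```

Emit:
{"fn": "servo_tool", "kwargs": {
  "moves": [
    [0, 0, -3, 0],
    [0, 0, -6, 0],
    [0, 0, -8, 0],
    [0, 0, -8.8, 0],
    [0, 0, -9.1, 0],
    [0, 0, -9.3, 0],
    [0, 0, -9.4, 0],
    [0, 0, -9.4, 0],
    [0, 0, -9.4, 0]
  ]
}}

```text
time: 11.28
ee_pos: [0.4693, -0.3321, 0.0275]
tcp_rot: [-179.9, 0.1, -177.7]
wrist_force: [0.9, -0.5, -1.1]
opening: 0.0506
grasp_force: 31.6
```

```bash
cat >> h.py <<'E'
def shot(name,rt,rs,ft=3,fs=2.5):
    o=[]
    for n,(x0,y0,x1,y1),f in(("top",rt,ft),("side",rs,fs)):
        o.append(cv2.resize(camera(n)[y0:y1,x0:x1],None,fx=f,fy=f,interpolation=2))
    h=max(a.shape[0] for a in o)
    cv2.imwrite(f"pics/{name}.png",np.hstack([np.pad(a,((0,h-a.shape[0]),(0,0),(0,0))) for a in o])[:,:,::-1])
E
python3 -c "
from h import *
shot('d3',(380,180,490,340),(260,80,420,180))"
```

```text
(no output)
```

View pics/d3.png

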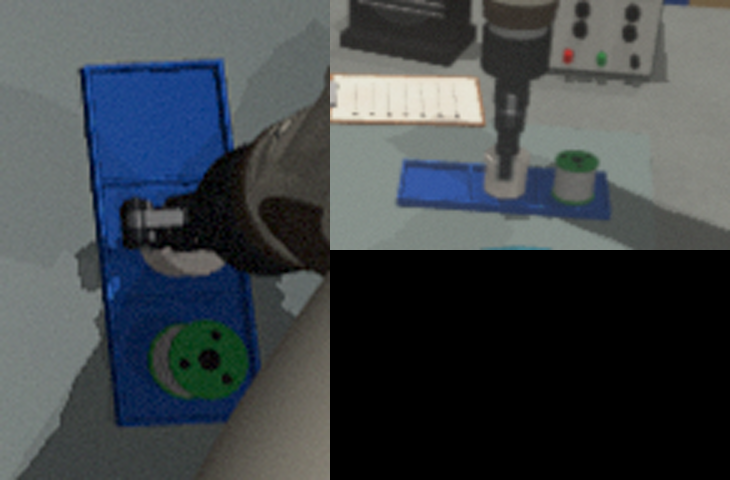

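The reel stands flat in its near compartment at (208,360) in the crop. The tub is upright over the middle compartment at (180,255). I'll lower it.

Emit:
{"fn": "servo_tool", "kwargs": {
  "moves": [
    [0, 0, -0.1, 0],
    [0, 0, -0.2, 0],
    [0, 0, -0.3, 0],
    [0, 0, -0.3, 0],
    [0, 0, -0.3, 0]
  ]
}}

```text
time: 11.8
ee_pos: [0.4689, -0.332, 0.0252]
tcp_rot: [-179.9, 0.1, -177.7]
wrist_force: [-3.9, 2.5, 12.9]
opening: 0.0506
grasp_force: 32.7
```

Emit:
{"fn": "servo_tool", "kwargs": {
  "moves": [
    [0, 0, -0.1, 0],
    [0, 0, -0.1, 0],
    [0, 0, -0.1, 0]
  ]
}}

```text
time: 12.05
ee_pos: [0.469, -0.332, 0.0251]
tcp_rot: [-179.9, 0.1, -177.7]
wrist_force: [-7.6, 5.1, 20.5]
opening: 0.0507
grasp_force: 33.2
```

Emit:
{"fn": "servo_tool", "kwargs": {
  "moves": [
    [0, 0, 0.2, 0],
    [0, 0, 0.2, 0],
    [0, 0, 0.2, 0],
    [0, 0, 0.2, 0],
    [0, 0, 0.2, 0],
    [0, 0, 0.2, 0]
  ],
  "claw": 0.24
}}

```text
time: 12.55
ee_pos: [0.4686, -0.3316, 0.0239]
tcp_rot: [180.0, -0.0, -177.7]
wrist_force: [0.0, 0.1, 0.5]
opening: 0.0652
grasp_force: 0.0
```

Emit:
{"fn": "servo_tool", "kwargs": {
  "moves": [
    [0, 0, 1, 0],
    [0, 0, 3, 0],
    [0, 0, 7, 0],
    [0, 0, 11, 0],
    [0, 0, 14, 0],
    [17.1, 49.8, 14, -0.12],
    [17.1, 49.8, 14, -0.12],
    [17.1, 49.8, 14, -0.12],
    [17.1, 49.8, 14, -0.12],
    [17.1, 49.8, 14, -0.12],
    [17.1, 49.8, 14, -0.12],
    [17.1, 49.8, 14, -0.12],
    [17.1, 49.8, 14, -0.12],
    [17.1, 49.8, 14, -0.12],
    [17.1, 49.8, 14, -0.12],
    [17.1, 49.8, 14, -0.12],
    [17.1, 49.8, 14, -0.12],
    [17.1, 49.8, 14, -0.12],
    [17.1, 49.8, 14, -0.12],
    [17.1, 49.8, 14, -0.12]
  ],
  "claw": 0.24
}}

```text
time: 14.22
ee_pos: [0.6396, 0.1679, 0.1641]
tcp_rot: [-180.0, -0.0, 175.6]
wrist_force: [0.1, -0.9, 0.5]
opening: 0.0651
grasp_force: 0.0
```

```bash
python3 -c "
from h import *
shot('d4',(140,120,250,240),(200,190,300,290),3.5,3.8)
im=camera('top');cv2.imwrite('pics/top4.png',im[:,:,::-1])
"
```

```text
(no output)
```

View pics/d4.png

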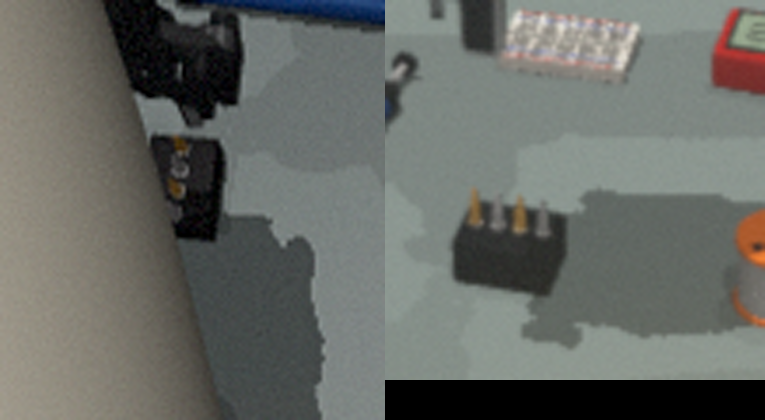

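The tip stand is undisturbed, with the open fingers above it. In the side crop its row of tips runs along x at (475–545,210). I'll descend.

Emit:
{"fn": "servo_tool", "kwargs": {
  "moves": [
    [0, 0, -4, 0],
    [0, 0, -8, 0],
    [0, 0, -11, 0],
    [0, 0, -13.5, 0],
    [0, 0, -15, 0],
    [0, 0, -15.8, 0],
    [0, 0, -16.2, 0],
    [0, 0, -16.2, 0],
    [0, 0, -16.2, 0]
  ],
  "claw": 0.1
}}

```text
time: 15.12
ee_pos: [0.6404, 0.166, 0.0038]
tcp_rot: [180.0, 0.1, 175.4]
wrist_force: [0.6, -0.3, -0.1]
opening: 0.077
grasp_force: 0.0
```

Emit:
{"fn": "servo_tool", "kwargs": {
  "moves": [
    [0, 0, 0, 0],
    [0, 0, 0, 0],
    [0, 0, 0, 0],
    [0, 0, 0, 0],
    [0, 0, 0, 0],
    [0, 0, 0, 0],
    [0, 0, 0, 0],
    [0, 0, 0, 0]
  ],
  "claw": 1
}}

```text
time: 15.78
ee_pos: [0.6402, 0.1665, 0.0033]
tcp_rot: [180.0, 0.1, 175.4]
wrist_force: [-0.2, -0.7, 6.5]
opening: 0.0396
grasp_force: 32.0
```

Emit:
{"fn": "servo_tool", "kwargs": {
  "moves": [
    [0, 0, 1, 0],
    [0, 0, 4, 0],
    [0, 0, 8, 0],
    [-0.5, -3, 12, 0],
    [-9.3, -49.5, 12, 0.12],
    [-9.3, -49.5, 12, 0.12],
    [-9.3, -49.5, 12, 0.12],
    [-9.3, -49.5, 12, 0.12],
    [-9.3, -49.5, 12, 0.12],
    [-9.3, -49.5, 12, 0.12],
    [-9.3, -49.5, 12, 0.12],
    [-9.3, -49.5, 12, 0.12],
    [-9.3, -49.5, 12, 0.12],
    [-9.3, -49.5, 12, 0.12],
    [-9.3, -49.5, 12, 0.12],
    [-9.3, -49.5, 12, 0.12],
    [-9.3, -49.5, 12, 0.12],
    [-9.3, -49.5, 12, 0.12],
    [-9.3, -49.5, 12, 0.12],
    [-9.3, -49.5, 12, 0.12]
  ]
}}

```text
time: 17.45
ee_pos: [0.547, -0.3276, 0.1224]
tcp_rot: [180.0, -0.0, -177.6]
wrist_force: [1.1, 0.1, -1.5]
opening: 0.0397
grasp_force: 31.2
```

Emit:
{"fn": "servo_tool", "kwargs": {
  "moves": [
    [0, 0, -4, 0],
    [0, 0, -7, 0],
    [0, 0, -9.5, 0],
    [0, 0, -10, 0],
    [0, 0, -10, 0],
    [0, 0, -10, 0]
  ]
}}

```text
time: 17.95
ee_pos: [0.5474, -0.3283, 0.0237]
tcp_rot: [-180.0, 0.1, -177.6]
wrist_force: [-0.3, -0.4, -0.0]
opening: 0.0395
grasp_force: 31.2
```

```bash
python3 -c "
from h import *
shot('d5',(380,180,490,340),(260,80,420,180))"
```

```text
(no output)
```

View pics/d5.png

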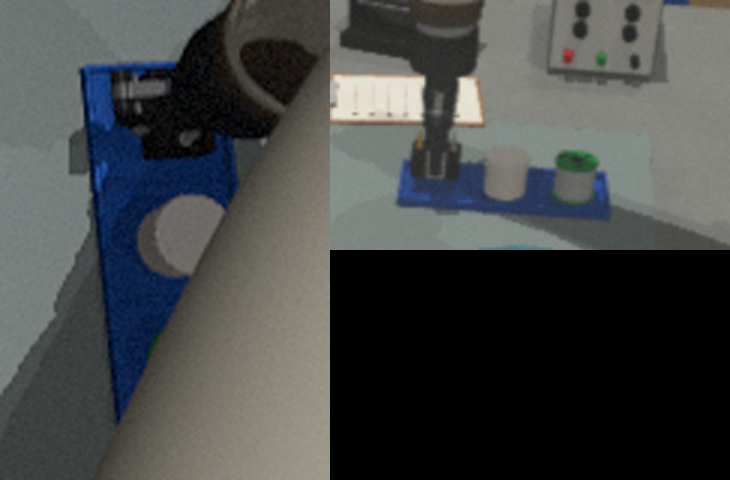

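The tub stands upright in the middle compartment at (190,235) in the crop. The tip block hangs level over the far one at (180,120) top and (435,160) side. I'll lower it.

Emit:
{"fn": "servo_tool", "kwargs": {
  "moves": [
    [0, 0, -0.8, 0],
    [0, 0, -1.2, 0],
    [0, 0, -1.4, 0],
    [0, 0, -1.6, 0],
    [0, 0, -1.7, 0],
    [0, 0, -1.7, 0]
  ]
}}

```text
time: 18.55
ee_pos: [0.5466, -0.3287, 0.0063]
tcp_rot: [-180.0, 0.0, -177.7]
wrist_force: [-3.2, 2.5, 6.7]
opening: 0.0398
grasp_force: 32.2
```

Emit:
{"fn": "servo_tool", "kwargs": {
  "moves": [
    [0, 0, -0.1, 0],
    [0, 0, -0.1, 0],
    [0, 0, -0.1, 0]
  ]
}}

```text
time: 18.8
ee_pos: [0.5466, -0.3287, 0.0063]
tcp_rot: [-180.0, 0.0, -177.7]
wrist_force: [-7.0, 4.2, 13.4]
opening: 0.039
grasp_force: 33.0
```

Emit:
{"fn": "servo_tool", "kwargs": {
  "moves": [
    [0, 0, 0.2, 0],
    [0, 0, 0.2, 0],
    [0, 0, 0.2, 0],
    [0, 0, 0.2, 0],
    [0, 0, 0.2, 0],
    [0, 0, 0.2, 0]
  ],
  "claw": 0.4
}}

```text
time: 19.3
ee_pos: [0.5466, -0.3287, 0.006]
tcp_rot: [180.0, -0.0, -177.7]
wrist_force: [1.0, 0.2, -0.0]
opening: 0.0515
grasp_force: 0.0
```

Emit:
{"fn": "servo_tool", "kwargs": {
  "moves": [
    [0, 0, 1, 0],
    [0, 0, 3, 0],
    [0, 0, 7, 0],
    [0, 0, 11, 0],
    [0, 0, 14, 0],
    [-5.4, 27.9, 14, -0.138],
    [-5.4, 27.9, 14, -0.138],
    [-5.4, 27.9, 14, -0.138],
    [-5.4, 27.9, 14, -0.138],
    [-5.4, 27.9, 14, -0.138],
    [-5.4, 27.9, 14, -0.138],
    [-5.4, 27.9, 14, -0.138],
    [-5.4, 27.9, 14, -0.138],
    [-5.4, 27.9, 14, -0.138],
    [-5.4, 27.9, 14, -0.138],
    [-5.4, 27.9, 14, -0.138]
  ]
}}

```text
time: 20.63
ee_pos: [0.4929, -0.0505, 0.1466]
tcp_rot: [-180.0, 0.0, 174.3]
wrist_force: [0.8, 0.2, -0.6]
opening: 0.0512
grasp_force: 0.0
```

Emit:
{"fn": "servo_tool", "kwargs": {
  "moves": [
    [0, 0, 0, 0],
    [0, 0, 0, 0],
    [0, 0, 0, 0],
    [0, 0, -3, 0]
  ],
  "claw": 0
}}

```text
time: 20.97
ee_pos: [0.4953, -0.0505, 0.1208]
tcp_rot: [-180.0, 0.4, 174.3]
wrist_force: [1.5, -0.1, -0.8]
opening: 0.0855
grasp_force: 0.0
```

```bash
python3 -c "
from h import *
shot('d6',(260,180,480,340),(240,130,390,240),2,2.3)"
```

```text
(no output)
```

View pics/d6.png

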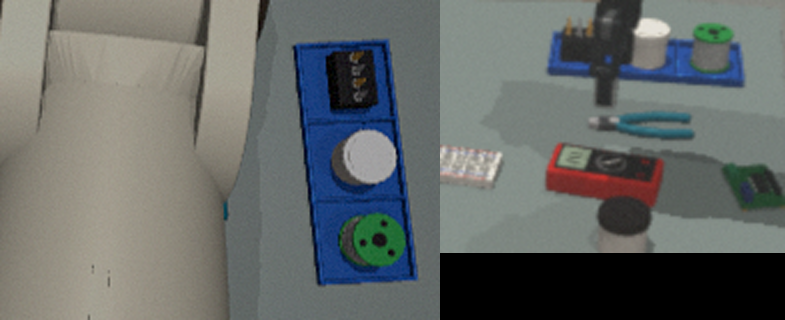

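All three soldering items sit flat, one per compartment: tips (352,82), tub (365,158) and reel (372,240) in the crop. The multimeter is undisturbed beneath the gripper.

Emit:
{"fn": "servo_tool", "kwargs": {
  "moves": [
    [0, 0, -4, 0],
    [0, 0, -7, 0],
    [0, 0, -9, 0],
    [0, 0, -10.4, 0],
    [0, 0, -11, 0],
    [0, 0, -11.2, 0],
    [0, 0, -11.2, 0]
  ]
}}

```text
time: 21.65
ee_pos: [0.493, -0.0498, 0.005]
tcp_rot: [180.0, 0.0, 174.4]
wrist_force: [0.5, -0.3, 0.6]
opening: 0.0852
grasp_force: 0.0
```

Emit:
{"fn": "servo_tool", "kwargs": {
  "moves": [
    [0, 0, 0, 0],
    [0, 0, 0, 0],
    [0, 0, 0, 0],
    [0, 0, 0, 0],
    [0, 0, 0, 0],
    [0, 0, 0, 0],
    [0, 0, 0, 0]
  ],
  "claw": 1,
  "force": 40
}}

```text
time: 22.23
ee_pos: [0.4935, -0.0498, 0.0057]
tcp_rot: [180.0, 0.1, 174.4]
wrist_force: [-0.7, -0.3, 5.4]
opening: 0.0552
grasp_force: 43.6
```

Emit:
{"fn": "servo_tool", "kwargs": {
  "moves": [
    [0, 0, 1, 0],
    [0, 0, 4, 0],
    [0, 0, 8, 0],
    [0, 1, 12, 0],
    [-5.7, 39.2, 12, 0.209],
    [-5.7, 39.2, 12, 0.209],
    [-5.7, 39.2, 12, 0.209],
    [-5.7, 39.2, 12, 0.209],
    [-5.7, 39.2, 12, 0.209],
    [-5.7, 39.2, 12, 0.209],
    [-5.7, 39.2, 12, 0.209],
    [-5.7, 39.2, 12, 0.209],
    [-5.7, 39.2, 12, 0.209],
    [-5.7, 39.2, 12, 0.209],
    [-5.7, 39.2, 12, 0.209],
    [-5.7, 39.2, 12, 0.209],
    [-5.7, 39.2, 12, 0.209],
    [-5.7, 39.2, 12, 0.209]
  ]
}}

```text
time: 23.73
ee_pos: [0.436, 0.3412, 0.1246]
tcp_rot: [-180.0, 0.0, -173.7]
wrist_force: [0.4, -0.4, -3.0]
opening: 0.0553
grasp_force: 43.8
```

Emit:
{"fn": "servo_tool", "kwargs": {
  "moves": [
    [0, 0, -4, 0],
    [0, 0, -7, 0],
    [0, 0, -9.5, 0],
    [0, 0, -10, 0],
    [0, 0, -10, 0],
    [0, 0, -10, 0]
  ]
}}

```text
time: 24.23
ee_pos: [0.4364, 0.3421, 0.0258]
tcp_rot: [180.0, 0.1, -173.7]
wrist_force: [0.3, 0.6, -1.6]
opening: 0.0552
grasp_force: 43.7
```

```bash
python3 -c "
from h import *
shot('d7',(40,160,160,340),(190,270,400,390),3,2)"
```

View pics/d7.png

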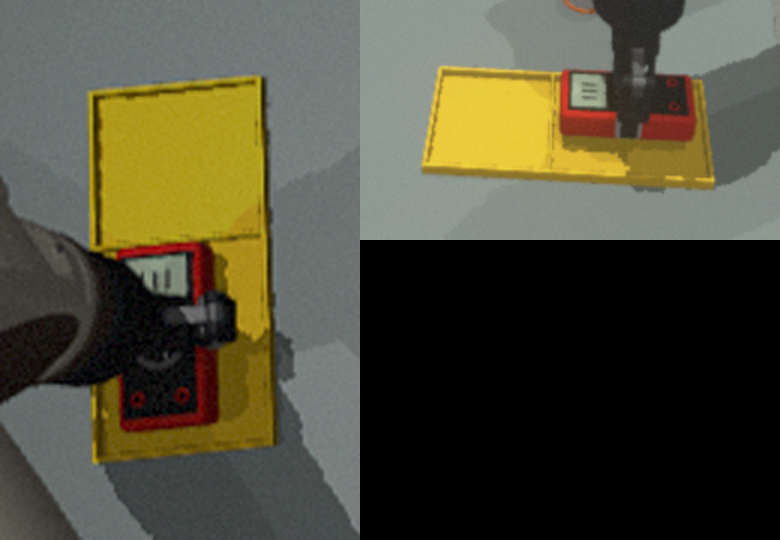

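The meter is level over the long compartment. Its far end is at row 243, against the divider at row 239, before the perspective drop. Its near end is at row 430, against the rim at row 450. I'll nudge it 2 mm toward the robot and lower it.

Emit:
{"fn": "servo_tool", "kwargs": {
  "moves": [
    [-0.2, 0, 0, 0],
    [-0.2, 0, -0.7, 0],
    [-0.2, 0, -1.1, 0],
    [-0.2, 0, -1.4, 0],
    [-0.2, 0, -1.6, 0],
    [-0.2, 0, -1.7, 0],
    [-0.2, 0, -1.7, 0]
  ]
}}

```text
time: 24.92
ee_pos: [0.4334, 0.3422, 0.0087]
tcp_rot: [180.0, 0.0, -173.6]
wrist_force: [-6.3, -4.6, 12.8]
opening: 0.0553
grasp_force: 45.6
```

Emit:
{"fn": "servo_tool", "kwargs": {
  "moves": [
    [0, 0, -0.1, 0],
    [0, 0, -0.1, 0],
    [0, 0, -0.1, 0]
  ]
}}

```text
time: 25.17
ee_pos: [0.4334, 0.3422, 0.0086]
tcp_rot: [180.0, 0.0, -173.6]
wrist_force: [-10.2, -6.9, 21.3]
opening: 0.0555
grasp_force: 46.7
```

Emit:
{"fn": "servo_tool", "kwargs": {
  "moves": [
    [0, 0, 0.2, 0],
    [0, 0, 0.2, 0],
    [0, 0, 0.2, 0],
    [0, 0, 0.2, 0],
    [0, 0, 0.2, 0],
    [0, 0, 0.2, 0]
  ],
  "claw": 0.2
}}

```text
time: 25.67
ee_pos: [0.4336, 0.3422, 0.008]
tcp_rot: [-180.0, -0.0, -173.6]
wrist_force: [-0.6, -0.1, -0.5]
opening: 0.0683
grasp_force: 0.0
```

Emit:
{"fn": "servo_tool", "kwargs": {
  "moves": [
    [0, 0, 1, 0],
    [0, 0, 3, 0],
    [0, 0, 7, 0],
    [0, 0, 11, 0],
    [0, 0, 12, 0],
    [21.9, -39.2, 12, -0.143],
    [21.9, -39.2, 12, -0.143],
    [21.9, -39.2, 12, -0.143],
    [21.9, -39.2, 12, -0.143],
    [21.9, -39.2, 12, -0.143],
    [21.9, -39.2, 12, -0.143],
    [21.9, -39.2, 12, -0.143],
    [21.9, -39.2, 12, -0.143],
    [21.9, -39.2, 12, -0.143],
    [21.9, -39.2, 12, -0.143],
    [21.9, -39.2, 12, -0.143],
    [21.9, -39.2, 12, -0.143],
    [21.9, -39.2, 12, -0.143],
    [21.9, -39.2, 12, -0.143]
  ]
}}

```text
time: 27.25
ee_pos: [0.6525, -0.0496, 0.1285]
tcp_rot: [180.0, -0.0, 178.2]
wrist_force: [0.5, 0.1, 0.0]
opening: 0.0683
grasp_force: 0.0
```

Emit:
{"fn": "servo_tool", "kwargs": {
  "moves": [
    [0, 0, -3, 0],
    [0, 0, -6, 0],
    [0, 0, -9, 0],
    [0, 0, -11, 0],
    [0, 0, -11.7, 0],
    [0, 0, -11.9, 0],
    [0, 0, -12.3, 0],
    [0, 0, -12.3, 0],
    [0, 0, -12.3, 0]
  ],
  "claw": 0.15
}}

```text
time: 28.0
ee_pos: [0.6535, -0.0495, 0.0069]
tcp_rot: [-180.0, 0.1, 178.2]
wrist_force: [-0.4, 0.7, 0.3]
opening: 0.0724
grasp_force: 0.0
```

Emit:
{"fn": "servo_tool", "kwargs": {
  "moves": [
    [0, 0, 0, 0],
    [0, 0, 0, 0],
    [0, 0, -0.2, 0],
    [0, 0, -0.4, 0],
    [0, 0, -0.5, 0],
    [0, 0, -0.5, 0],
    [0, 0, -0.5, 0]
  ],
  "claw": 0.28
}}

```text
time: 28.58
ee_pos: [0.6526, -0.0497, 0.0001]
tcp_rot: [180.0, -0.0, 178.2]
wrist_force: [0.5, -0.0, 0.3]
opening: 0.0613
grasp_force: 0.0
```

Emit:
{"fn": "servo_tool", "kwargs": {
  "moves": [
    [0, 0, -0.1, 0],
    [0, 0, -0.2, 0],
    [0, 0, -0.2, 0],
    [0, 0, -0.2, 0]
  ]
}}

```text
time: 28.92
ee_pos: [0.6526, -0.0497, -0.0018]
tcp_rot: [-180.0, -0.0, 178.2]
wrist_force: [0.5, -1.1, -0.3]
opening: 0.0618
grasp_force: 0.0
```

No bench contact yet, so I'll close.

Emit:
{"fn": "servo_tool", "kwargs": {
  "moves": [
    [0, 0, 0, 0],
    [0, 0, 0, 0],
    [0, 0, 0, 0],
    [0, 0, 0, 0],
    [0, 0, 0, 0],
    [0, 0, 0, 0]
  ],
  "claw": 1,
  "force": 35
}}

```text
time: 29.42
ee_pos: [0.6528, -0.0497, -0.0014]
tcp_rot: [-180.0, 0.0, 178.2]
wrist_force: [-0.7, 0.5, 3.5]
opening: 0.0532
grasp_force: 38.2
```

Emit:
{"fn": "servo_tool", "kwargs": {
  "moves": [
    [0, 0, 0.5, 0],
    [0, 0, 1.5, 0],
    [0, 0, 3, 0],
    [0, 0, 5, 0],
    [0, 0, 5, 0],
    [0, 0, 5, 0]
  ]
}}

```text
time: 29.92
ee_pos: [0.6535, -0.0498, 0.0499]
tcp_rot: [-180.0, 0.1, 178.2]
wrist_force: [-0.3, -0.5, -2.1]
opening: 0.0532
grasp_force: 37.8
```

```bash
python3 -c "
from h import *
shot('d8',(40,140,330,340),(190,150,380,380),1.7,1.6)"
```

```text
(no output)
```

View pics/d8.png

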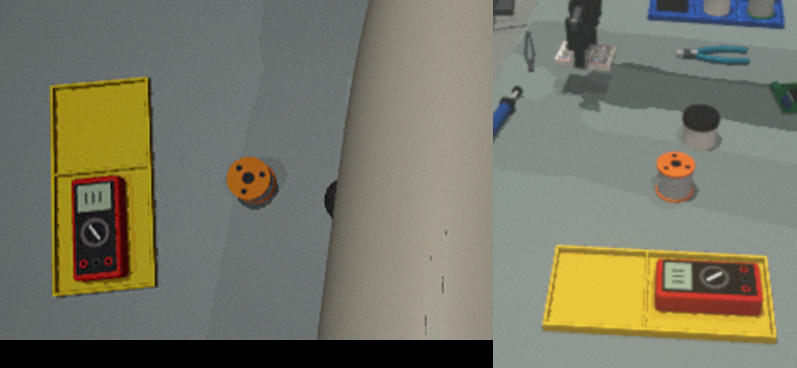

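The multimeter lies flat in the long compartment, centred at (97,228) in the crop. The breadboard is lifted level at (585,55) in the side half of the crop. I'll carry it over.

Emit:
{"fn": "servo_tool", "kwargs": {
  "moves": [
    [0, 0, 4, 0],
    [0, 1, 7, 0],
    [-9.5, 40.5, 7, 0.143],
    [-9.5, 40.5, 7, 0.143],
    [-9.5, 40.5, 7, 0.143],
    [-9.5, 40.5, 7, 0.143],
    [-9.5, 40.5, 7, 0.143],
    [-9.5, 40.5, 7, 0.143],
    [-9.5, 40.5, 7, 0.143],
    [-9.5, 40.5, 7, 0.143],
    [-9.5, 40.5, 7, 0.143],
    [-9.5, 40.5, 7, 0.143],
    [-9.5, 40.5, 7, 0.143],
    [-9.5, 40.5, 7, 0.143],
    [-9.5, 40.5, 7, 0.143],
    [-9.5, 40.5, 7, 0.143]
  ]
}}

```text
time: 31.35
ee_pos: [0.5578, 0.3541, 0.1177]
tcp_rot: [-180.0, -0.0, -173.7]
wrist_force: [0.8, -0.3, -1.5]
opening: 0.0531
grasp_force: 38.1
```

Emit:
{"fn": "servo_tool", "kwargs": {
  "moves": [
    [0, 0, -4, 0],
    [0, 0, -7, 0],
    [0, 0, -9.5, 0],
    [0, 0, -10.2, 0],
    [0, 0, -10.2, 0],
    [0, 0, -10.2, 0]
  ]
}}

```text
time: 31.85
ee_pos: [0.5583, 0.3547, 0.0174]
tcp_rot: [180.0, 0.0, -173.7]
wrist_force: [0.5, -0.2, -0.1]
opening: 0.053
grasp_force: 38.1
```

```bash
python3 -c "
from h import *
shot('d9',(40,160,160,340),(190,270,400,390),3,2)"
```

```text
(no output)
```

View pics/d9.png

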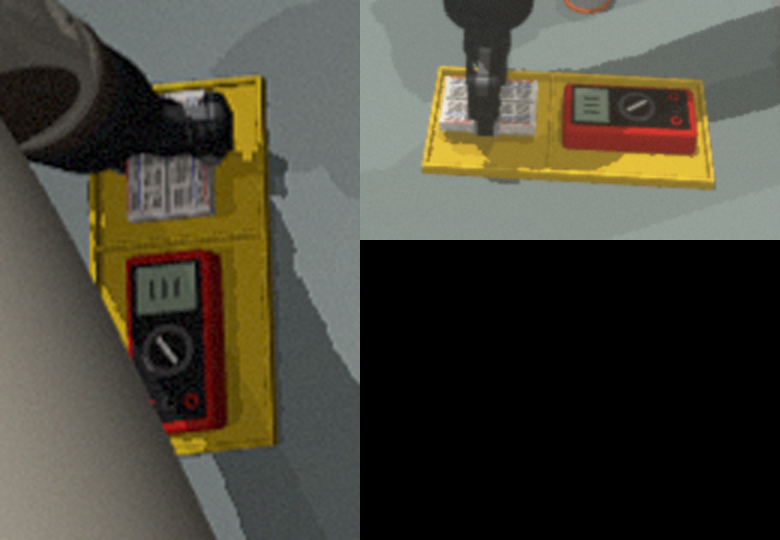

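The board is level over the short compartment. Its near edge is at row 218, against the divider at row 240, so it's about centred once lowered. I'll set it down.

Emit:
{"fn": "servo_tool", "kwargs": {
  "moves": [
    [0, 0, -0.6, 0],
    [0, 0, -1, 0],
    [0, 0, -1.2, 0],
    [0, 0, -1.4, 0],
    [0, 0, -1.5, 0],
    [0, 0, -1.5, 0],
    [0, 0, -1.5, 0]
  ]
}}

```text
time: 32.53
ee_pos: [0.5576, 0.3553, 0.0016]
tcp_rot: [180.0, 0.0, -173.6]
wrist_force: [-2.1, -1.0, 2.0]
opening: 0.0529
grasp_force: 38.5
```

Emit:
{"fn": "servo_tool", "kwargs": {
  "moves": [
    [0, 0, -0.1, 0],
    [0, 0, -0.1, 0],
    [0, 0, -0.1, 0]
  ]
}}

```text
time: 32.78
ee_pos: [0.5576, 0.3553, 0.0015]
tcp_rot: [180.0, 0.0, -173.6]
wrist_force: [-5.0, -3.2, 9.3]
opening: 0.0526
grasp_force: 39.4
```

Contact made. Next I'll release, lift and retreat toward the start.

Emit:
{"fn": "servo_tool", "kwargs": {
  "moves": [
    [0, 0, 0.1, 0],
    [0, 0, 0.1, 0],
    [0, 0, 0.1, 0],
    [0, 0, 0.1, 0],
    [0, 0, 0.1, 0],
    [0, 0, 0.1, 0]
  ],
  "claw": 0.22
}}

```text
time: 33.28
ee_pos: [0.5577, 0.3552, 0.0011]
tcp_rot: [-180.0, -0.0, -173.6]
wrist_force: [0.3, -0.8, -0.0]
opening: 0.0671
grasp_force: 0.0
```

Emit:
{"fn": "servo_tool", "kwargs": {
  "moves": [
    [0, 0, 1, 0],
    [0, 0, 3, 0],
    [0, 0, 7, 0],
    [0, 0, 11, 0],
    [0, 0, 15, 0],
    [0, 0, 19, 0],
    [-30, 16, 22, 0],
    [-30, 16, 22, 0],
    [-30, 16, 22, 0],
    [-30, 16, 22, 0],
    [-30, 16, 22, 0],
    [-30, 16, 22, 0],
    [-30, 16, 22, 0],
    [-30, 16, 22, 0],
    [-30, 16, 22, 0],
    [-30, 16, 22, 0],
    [-30, 16, 22, 0]
  ]
}}

```text
time: 34.7
ee_pos: [0.2575, 0.5154, 0.2219]
tcp_rot: [180.0, 0.0, -173.5]
wrist_force: [0.7, 0.5, -0.1]
opening: 0.0666
grasp_force: 0.0
```

```bash
python3 -c "
from h import *
shot('d10',(50,140,490,340),(190,120,400,380),1.1,1.45)"
```

```text
(no output)
```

View pics/d10.png

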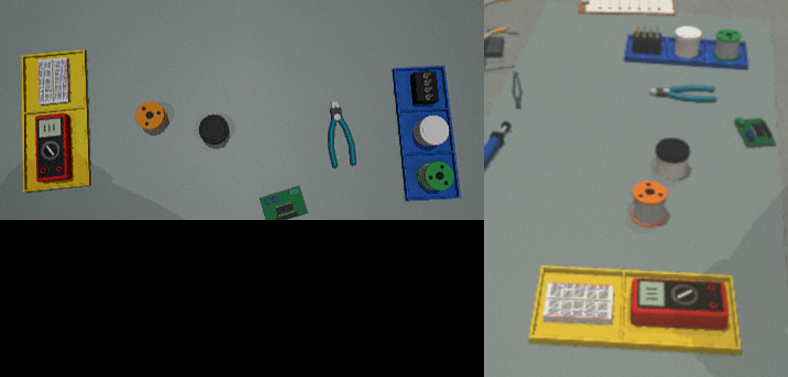

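All five items sit flat in their compartments: breadboard (53,80), meter (53,147), tips (425,88), tub (432,131) and reel (437,176). The orange reel, black-lidded tub and cutters haven't moved. I'm handing it in.

```bash
python3 -c "
from workcell import *
print(job_done())"
```

```text
the job is handed in; nothing more can be done
None
```

Both kits are made up and the job is handed in at about 35 s of robot time: the final pictures show all five items flat and upright in fitting compartments, with the orange reel, black-lidded tub and side cutters not moved.

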